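# Load the indexing turntable and hold its index plunger out

### The job

A sample vial has toppled over on the worktop: stand it upright, cap up, in the empty collar of the sample turntable and let go of it while the table is still locked. Then pull the knob of the turntable's sprung index plunger straight up as far as it goes and keep holding it there, pin clear of its hole, so that I can turn the table; finish while still holding the knob. Do not turn the table yourself or upset the vials that already stand on it.

Things in the scene. Friction and masses are not known exactly. Their poses are not given: they have to be found in the camera images.
- fallen_vial: screw-cap glass sample vial with a light ribbed cap and grey contents, a cylinder 30 mm across and 76 mm tall, 20 to 30 g, lying on its side on the worktop to the left of the turntable. Origin at the centre of its underside; its z axis runs from the underside to the cap (level while it lies, its axis then 15 mm above the worktop). It can roll if pushed.
- empty_collar (a point): point on the disc of the turntable (top face 36 mm above the worktop) at the centre of the one empty collar, the collar nearest the robot. Each of the four collars is an upright plain ring 43 mm outside, 36 mm inside, 12 mm high, standing on the disc; their centres lie 44 mm from the disc's axis. A vial stands on the disc inside its collar with 3 mm to spare all round.
- turntable: fixed base of the sample turntable: a round bare metal disc 168 mm across and 10 mm thick on a round grey base, locked by a sprung plunger. Origin on the disc's axis at worktop height. In its frame the empty collar is at -x, the three others at +x, +y and -y, and the plunger bracket (a post with an arm 26 mm wide over the rim of the disc; arm top 68 mm above the worktop, nut on it up to 74 mm) lies in the direction midway between +x and +y.
- knob (a point): middle of the black pull knob of the index plunger, on its upright axis, 74 mm from the disc's axis, 93 mm above the worktop when home. The knob is round, 30 mm tall (78 to 108 mm above the worktop), 22 mm across in its lower third and 26 mm in its upper half. It moves straight up only; it does not turn.
- plunger (a joint): lift of the index plunger, m: 0 home (its 8 mm pin stands 5.5 mm deep in a steel bush on the disc), 0.014 fully back against its stop. A spring pulls it home again: about 5 N at 0 and 11 N at 0.014.
- disc (a joint): turn of the disc about its upright axis, rad, 0 at the start. While the pin is home it locks the disc, apart from slight play; with the pin out the disc turns easily.
- vial_left: vial like the fallen one (30 mm across, 76 mm tall) standing in the collar at +y of the turntable; origin at the centre of its underside, z up
- vial_back: vial 27 mm across, 73 mm tall, standing in the collar at +x of the turntable; origin at the centre of its underside, z up
- vial_right: vial like the fallen one (30 mm across, 76 mm tall) standing in the collar at -y of the turntable; origin at the centre of its underside, z up
There are look-alikes about, which are no part of the job. Leave any blue or green look-alike of the fallen_vial alone.

How it is judged (in metres and radians):
On the way, in this order (a step that is already met when the one before it is completed fails the run):
1. the fallen vial stands upright in the empty collar, let go, with the plunger still home (horizontal distance between fallen_vial and empty_collar below 0.006 m and z of fallen_vial in the frame of empty_collar below 0.004 m and angle between fallen_vial's own z axis and vertical below 0.12 rad and contact force between the fingers and fallen_vial below 0.1 N and value of joint plunger below 0.002 m), for 0.2 s.
2. the plunger is pulled fully back (value of joint plunger above 0.012 m), for 0.2 s.
At the end, for the whole second after the job is handed in: The gripper holds the knob raised at least 12 of its 14 mm through the last second; the vial stands upright (within 7 degrees) on the disc inside the formerly empty collar, untouched and at rest; the other vials stand; the disc is untouched and within 4.5 degrees of its start (value of joint plunger above 0.012 m and contact force between the fingers and plunger above 3 N and horizontal distance between fallen_vial and empty_collar below 0.006 m and z of fallen_vial in the frame of empty_collar below 0.004 m and angle between each of fallen_vial, vial_left, vial_back, vial_right's own z axis and vertical below 0.12 rad and linear speed of fallen_vial below 0.02 m/s and contact force between the arm and fallen_vial below 0.1 N and contact force between the arm and disc below 0.5 N and value of joint disc between -0.08 and 0.08 rad); the arm keeps its last pose, push and grip.
It fails at once if the plunger is lifted before the vial stands in its collar (value of joint plunger above 0.008 m and horizontal distance between fallen_vial and empty_collar above 0.015 m).
It fails at once if a vial standing on the turntable is upset or knocked out of its place (angle between any of vial_left, vial_back, vial_right's own z axis and vertical above 0.35 rad or distance of any of vial_left, vial_back, vial_right from where it was at the start of the episode above 0.02 m).
It fails at once if the table is turned (value of joint disc above 0.15 rad or value of joint disc below -0.15 rad).
It also fails if it takes over 48 s, if anything falls off the work surface, if the arm or the gripper's body presses on something with over 40 N, if the wrist force passes 120 N, or if a joint passes its speed limit or range.

### The arm

A 6-joint arm with a two-finger parallel gripper is mounted at the origin on a cart in front of the work surface, level with it; the furniture and walls round the work are solid. World frame = base frame: x ahead of the robot, y to its left, z up, the work surface at z = 0. Lengths are in m, angles in degrees, forces in N, time in s.
With the tool pointing down it reaches from about 0.4 to 0.825 m from the base axis. Payload 7 kg.
Tool frame: the origin (TCP) lies between the finger pads; the fingertips stand 19 mm ahead of it and the grasp point (between the pads) is the TCP; y points along the fingers, x is the direction in which the jaws open and shut, and the axes are right-handed (so a half turn about y gives the same grasp; the last joint's range is limited). The gripper opens to 88 mm and grips with 3 to 60 N. Pads are 19 mm wide; open, the fingers measure 130 mm over their backs; the gripper's body (78 mm by 193 mm) begins 47 mm behind the grasp point.
Start: joints at [80.85, 20.546, 0.682, 0, -70.136, -16.507], TCP at [0.292, 0.608, 0.246] pointing down, gripper open.
Joint ranges: [-176.03, 176.03], [-82.01, 121.73], [-58.28, 71.71], [-173.87, 95.51], [-174.79, -0.11], [-173.66, 173.66]. Speed limits (degrees/s): [136.94, 136.94, 172.46, 180, 180, 180].

### API

Orientations are given as [roll, pitch, yaw] about the fixed x, y, z axes, in that order (R = Rz(yaw) Ry(pitch) Rx(roll)).
In Python, from plant import r gives the robot as it stands. The module is installed in compiled form; this text tells all that it offers.
- The arm moves only by the tool jog_arm, never from a script. Its argument "steps" is a list of rows, each a list of 5 numbers: the closure, from 0 (fully open) to 1 (shut), then the shift along the tool's x, y, z in m, then the turn about the tool's y in degrees. In form: [[jaw, x, y, z, turn], ...]. A call has 1 to 12 rows; each row shifts and turns the commanded pose from where the row before left it, along the tool's axes as they then stand; what a row does not reach is not made up. A row lasts 1/12 s, in which the tool goes at most 41.7 mm and 7.16 degrees, less where a joint would pass 70% of its speed; a pose out of reach is approached as far as the arm can. A call with a gripper value outside its range is refused whole. The fingers move at their own pace and stop on an object; "squeeze" is the grip in N (left out, the last holds). Time passes only in rows, so rows that do not move let the fingers close. It gives the time, the measured TCP pose, the force and the opening at its end, in the units of the state.
- r.get_state(): the state, without advancing time (a new reading comes with each control period).
- r.capture(name): name is "scene" or "top"; returns a dict with "image" (480x640x3 uint8, red, green, blue), "vfov" (degrees; the focal length in pixels is half the picture's height over the tangent of half this angle, whatever the lens; pixels are square), "cx", "cy" (the principal point, pixels), "D" ([k1, k2, p1, p2, k3] as OpenCV has them; the pictures are not rectified), "R" (3x3) and "t" (3): a world point X has camera coordinates R X + t. Camera axes: x right, y down, z forward; pixel columns grow to the right and rows downward; lengths in m; the calibration is good to about 2 mm. A picture is of the moment at which its call begins. There is no depth.
- r.close_job(): hands the job in, once; it reports no verdict.
The state is a dict: "time_s": time; "joints": joint angles; "qd": joint speeds; "joint_torque": joint torques, N m; "tcp_pos": TCP position; "eef_rot": TCP orientation; "contact_force": force on the tool from outside, world axes, zero at the start; "moment": the same for the moment, N m; "gripper_width": finger opening in m.
Only numpy, scipy, OpenCV 4.12 (cv2) and the standard library are available. Lean on these libraries where they do the work, as an engineer would, in place of code of your own. Each camera call takes 0.05 s, during which the arm holds its last target.

## Working session

There is one attempt and no reset: what is moved stays moved. The work goes in short steps, Python scripts to look and compute and a tool call to move; the robot and the scene stay as the last step left them, time stands still between calls to the robot, and variables do not carry over. Pictures are saved under pics/ and viewed, and the job is handed in when it is done.

Besides the shell and the picture viewer there is one more tool, called after "Call:" as a command line: name --pt "numbers of a row" for each row, then --argument value for the rest. jog_arm: Moves the arm, as the interface text tells. Its arguments: {"type":"object","properties":{"steps":{"type":"array","items":{"type":"array","items":{"type":"number"}}},"squeeze":{"type":"number"}},"required":["steps"]}

```bash
mkdir -p pics; ls; python3 - <<'E'
from plant import r
import cv2,pickle
print(r.get_state())
for n in("scene","top"):
    c=r.capture(n); pickle.dump(c,open(f'pics/{n}0.pkl','wb'))
    cv2.imwrite(f'pics/{n}0.png',c["image"][:,:,::-1])
    print(n,c["vfov"],c["cx"],c["cy"],c["D"],c["R"],c["t"])
E
```

```text
pics
{'time_s': 0.0, 'joints': array([ 8.08492140e+01,  2.05928840e+01,  6.35119526e-01, -2.12378803e-02,
       -7.01356986e+01, -1.65065073e+01]), 'qd': array([ 0.00345477, -0.07929458, -0.05062008,  0.00755796,  0.05073649,
       -0.03061041]), 'joint_torque': array([-1.11808067e-04, -5.82728577e+01,  2.93045461e+01,  6.99710771e+00,
        6.76569500e-03, -1.66954387e-04]), 'tcp_pos': array([0.29208958, 0.60803266, 0.24461301]), 'eef_rot': array([-8.99925842e+01, -9.52842824e-02, -1.15664532e+02]), 'contact_force': array([-0.09826877, -0.06902757,  0.37844856]), 'moment': array([-0.00610425,  0.07675383,  0.03046666]), 'gripper_width': 0.0876885128358529}
scene 48.36145608702914 319.52721143983945 240.23542352393835 [0.04492049 0.         0.         0.         0.        ] [[-0.43244591 -0.90162768  0.00761987]
 [-0.69539465  0.32812754 -0.63934232]
 [ 0.57394844 -0.28177979 -0.76888448]] [0.17837241 0.39976903 0.61120718]
top 47.6723373535656 319.5575449329507 240.80536419121347 [-0.11822559  0.          0.          0.          0.        ] [[-0.12008228 -0.99275208 -0.00485338]
 [-0.97148098  0.11851339 -0.20537595]
 [ 0.20446259 -0.01994704 -0.97867112]] [0.02763923 0.49464725 0.92330478]
```

View pics/scene0.png

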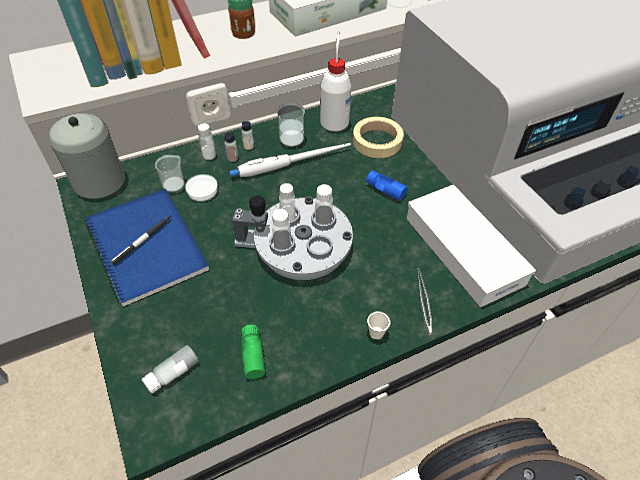

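View pics/top0.png

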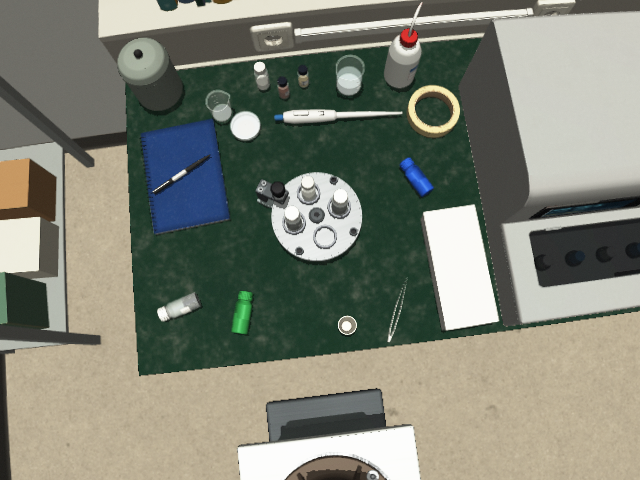

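```bash
cat > h.py <<'E'
import numpy as np,cv2,pickle
def load(n): return pickle.load(open(f'pics/{n}.pkl','rb'))
def K(c):
    f=240/np.tan(np.radians(c["vfov"])/2); return np.array([[f,0,c["cx"]],[0,f,c["cy"]],[0,0,1.]])
def proj(c,P):
    P=np.atleast_2d(np.array(P,float)); rv=cv2.Rodrigues(np.array(c["R"]))[0]
    return cv2.projectPoints(P,rv,np.array(c["t"]),K(c),np.array(c["D"]))[0].reshape(-1,2)
def ray(c,px):
    u=cv2.undistortPoints(np.array(px,float).reshape(-1,1,2),K(c),np.array(c["D"])).reshape(-1,2)
    d=np.c_[u,np.ones(len(u))]@np.array(c["R"]); o=-np.array(c["R"]).T@np.array(c["t"]); return o,d
def plane(c,px,z):
    o,d=ray(c,px); return o+d*((z-o[2])/d[:,2])[:,None]
def grab(n,name):
    from plant import r
    c=r.capture(n); pickle.dump(c,open(f'pics/{name}.pkl','wb')); return c
def crop(c,x0,y0,x1,y1,s,name):
    im=cv2.resize(c["image"][y0:y1,x0:x1,::-1],None,fx=s,fy=s,interpolation=cv2.INTER_CUBIC); cv2.imwrite(f'pics/{name}.png',im)
E
python3 - <<'E'
from h import *
s,t=load('scene0'),load('top0')
for c in(s,t): print(proj(c,[[.292,.608,.246],[.292,.608,0],[0,0,0],[.5,0,0]]))
a=cv2.resize(s["image"][330:400,130:210,::-1],None,fx=5,fy=5,interpolation=cv2.INTER_CUBIC)
b=cv2.resize(t["image"][280:330,150:210,::-1],None,fx=6,fy=6,interpolation=cv2.INTER_CUBIC)
cv2.imwrite('pics/v_s.png',a);cv2.imwrite('pics/v_t.png',b)
crop(t,250,165,370,265,6,'tt_t'); crop(s,225,180,365,280,5,'tt_s')
E
```

```text
[[-360.77932199  569.14056233]
 [-138.38909523  605.96128802]
 [ 479.10954358  597.89204601]
 [ 296.9972716   271.23028733]]
[[-92.61327332 397.34134016]
 [ -2.87381802 390.15946419]
 [335.26549926 521.92378091]
 [302.39651492 245.52265143]]
```

View pics/v_s.png

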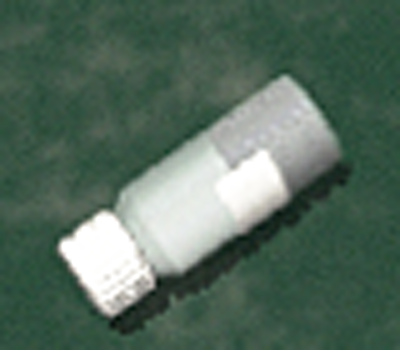

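View pics/v_t.png

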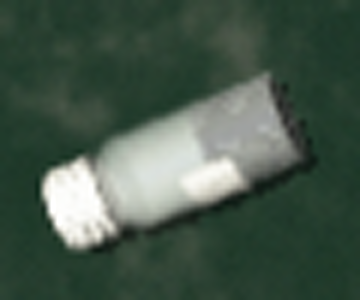

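View pics/tt_t.png

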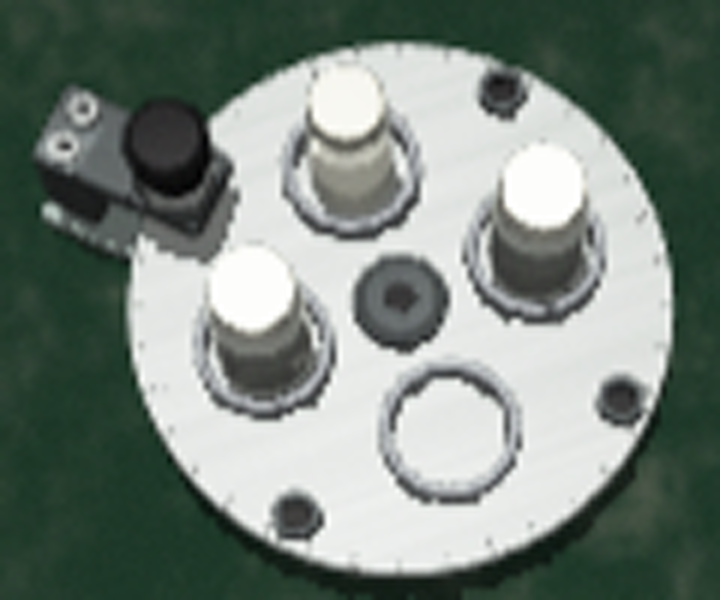

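View pics/tt_s.png

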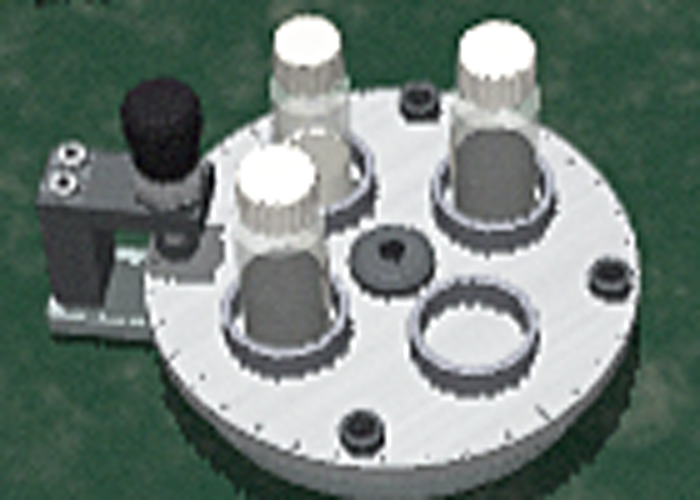

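```bash
python3 - <<'E'
from h import *
s,t=load('scene0'),load('top0')
def cnt(c,x0,y0,x1,y1,thr):
    g=c["image"].min(axis=2)[y0:y1,x0:x1]; m=(g>thr).astype(np.uint8)
    k=max(cv2.findContours(m,cv2.RETR_EXTERNAL,cv2.CHAIN_APPROX_NONE)[0],key=cv2.contourArea)
    return k.reshape(-1,2)+np.array([x0,y0])
for nm,c,b in(("s",s,(130,335,212,400)),("t",t,(145,280,212,332))):
    k=cnt(c,*b,75)
    # silhouette -> plane z=.015
    P=plane(c,k,.015)[:,:2]
    rc=cv2.minAreaRect(P.astype(np.float32)); bx=cv2.boxPoints(rc)
    print(nm,"vial rect px",cv2.minAreaRect(k.astype(np.float32))); print(rc,bx.round(4).tolist())
# disc & collar: 
for nm,c,b in(("s",s,(250,195,358,278)),("t",t,(268,168,366,265))):
    g=c["image"].min(axis=2); m=((g>120)).astype(np.uint8)
    x0,y0,x1,y1=b; m2=np.zeros_like(m); m2[y0:y1,x0:x1]=m[y0:y1,x0:x1]
    k=max(cv2.findContours(m2,cv2.RETR_EXTERNAL,cv2.CHAIN_APPROX_NONE)[0],key=cv2.contourArea).reshape(-1,2)
    P=plane(c,k,.036)[:,:2]
    # robust circle r=.084
    from scipy.optimize import least_squares
    f=least_squares(lambda p:np.hypot(*(P-p[:2]).T)-p[2],[*np.median(P,0),.084],loss='soft_l1',f_scale=.001)
    print(nm,"disc",f.x)
E
```

```text
s vial rect px ((167.06707763671875, 365.87872314453125), (30.481327056884766, 59.79294204711914), 53.39292907714844)
((0.41623741388320923, 0.24007484316825867), (0.0506899356842041, 0.08038442581892014), 18.894859313964844) [[0.3792000114917755, 0.26989999413490295], [0.40529999136924744, 0.19380000233650208], [0.45320001244544983, 0.2102999985218048], [0.42719998955726624, 0.28630000352859497]]
t vial rect px ((177.47413635253906, 307.439697265625), (16.413307189941406, 42.54328918457031), 66.80140686035156)
((0.40940749645233154, 0.24133992195129395), (0.03065476194024086, 0.07774505019187927), 16.70603370666504) [[0.38359999656677246, 0.2741999924182892], [0.4059000015258789, 0.1996999979019165], [0.43529999256134033, 0.2084999978542328], [0.41290000081062317, 0.28299999237060547]]
s disc [ 0.54425598 -0.03243408  0.08315165]
t disc [ 0.54548243 -0.03248621  0.08275108]
```

```bash
python3 - <<'E'
from h import *
s,t=load('scene0'),load('top0')
# collar top (z=.048) approx picks from crops, inner/outer extremes
pt=np.array([[250+380/6,165+432/6],[250+522/6,165+432/6],[250+450/6,165+357/6],[250+450/6,165+503/6]])
P=plane(t,pt,.048);print(P.round(4), P.mean(0))
ps=np.array([[225+410/5,180+322/5],[225+540/5,180+322/5],[225+475/5,180+273/5],[225+475/5,180+375/5]])
P=plane(s,ps,.048);print(P.round(4),P.mean(0))
# bottom-lip inner of disc: other vial caps z=.112
for nm,c,l in(("t",t,[(250+347/6,165+100/6,.109),(250+543/6,165+183/6,.112),(250+253/6,165+287/6,.112),(250+168/6,165+143/6,.108),(250+400/6,165+297/6,.045)]),("s",s,[(225+308/5,180+40/5,.109),(225+497/5,180+48/5,.112),(225+278/5,180+173/5,.112),(225+161/5,180+96/5,.108),(225+392/5,180+252/5,.045)])):
    for u,v,z in l: print(nm,plane(c,[[u,v]],z)[0].round(4))
# dark knob mask
for nm,c,b in(("s",s,(240,190,275,225)),("t",t,(262,172,296,205))):
    x0,y0,x1,y1=b; g=c["image"].max(axis=2); m=(g<45).astype(np.uint8)[y0:y1,x0:x1]
    k=max(cv2.findContours(m,cv2.RETR_EXTERNAL,cv2.CHAIN_APPROX_NONE)[0],key=cv2.contourArea).reshape(-1,2)+[x0,y0]
    print(nm,cv2.boundingRect(k.astype(np.int32)),k.min(0),k.max(0))
    print("proj guess")
E
```

```text
[[ 0.5034 -0.022   0.048 ]
 [ 0.4982 -0.0643  0.048 ]
 [ 0.5239 -0.0457  0.048 ]
 [ 0.4793 -0.0402  0.048 ]] [ 0.50119603 -0.04305607  0.048     ]
[[ 0.5098 -0.0236  0.048 ]
 [ 0.4917 -0.062   0.048 ]
 [ 0.5197 -0.0519  0.048 ]
 [ 0.4809 -0.0333  0.048 ]] [ 0.50053641 -0.04269168  0.048     ]
t [ 0.5885 -0.0235  0.109 ]
t [ 0.556  -0.0761  0.112 ]
t [0.5356 0.0094 0.112 ]
t [0.5822 0.0291 0.108 ]
t [ 0.5451 -0.033   0.045 ]
s [ 0.5861 -0.0229  0.109 ]
s [ 0.5539 -0.0756  0.112 ]
s [0.5336 0.0097 0.112 ]
s [0.5837 0.0293 0.108 ]
s [ 0.5422 -0.0318  0.045 ]
s (249, 199, 17, 17) [249 199] [265 215]
proj guess
t (271, 181, 14, 17) [271 181] [284 197]
proj guess
```

The vial to move is the clear/grey one with the white cap (scene px 167,366; top px 177,307). The green one (253,352) and the blue one (386,185) are the look-alikes. The enlarged crop shows the ribbed white cap at the left end and grey contents at the right. The vial centre is at (0.409, 0.241) with its axis at 107°. The disc is at (0.5445, -0.0325) with yaw 13°, the collar at (0.501, -0.043) and the knob at (0.583, 0.030).

The tool can only yaw, so I'll grip the vial lightly at its cap end and let it swing down to hang.

Call:
jog_arm --pt "0 0.021 0.008 0.02 0" --pt "0 0.021 0.008 0.02 0" --pt "0 0.021 0.008 0.02 0" --pt "0 0.021 0.008 0.02 0" --pt "0 0.021 0.008 0.02 0" --pt "0 0.021 0.008 0.02 0" --pt "0 0.021 0.008 0.02 0" --pt "0 0.021 0.008 0.02 0" --pt "0 0.021 0.008 0.02 0" --pt "0 0.021 0.008 0.02 0" --pt "0 0.021 0.008 0.02 0" --pt "0 0.021 0.008 0.02 0" --squeeze 3

```text
time_s: 1.1
tcp_pos: [0.3995, 0.2758, 0.1491]
eef_rot: [-90.0, -0.0, -115.6]
contact_force: [0.9, 0.4, 0.7]
gripper_width: 0.0878
```

Call:
jog_arm --pt "0 0 0 0 6.8" --pt "0 0 0 0 6.8" --pt "0 0 0 0 6.8" --pt "0 0 0 0 6.8" --pt "0 0 0 0 6.8" --pt "0 0 0 0 6.8" --pt "0 0 0 0 6.8" --pt "0 0 0 0 0" --pt "0 0 0 0 0"

```text
time_s: 1.85
tcp_pos: [0.3994, 0.2772, 0.1494]
eef_rot: [-90.0, -0.0, -163.0]
contact_force: [-0.8, -0.6, -0.3]
gripper_width: 0.0879
```

```bash
cat >> h.py <<'E'
def delta(target):
    from plant import r
    st=r.get_state(); p=np.array(st["tcp_pos"]); y=np.radians(st["eef_rot"][2])
    from scipy.spatial.transform import Rotation as Ro
    R=Ro.from_euler('xyz',st["eef_rot"],degrees=True).as_matrix()
    print("t",round(st["time_s"],2),"tcp",p.round(4),"rot",np.round(st["eef_rot"],2),"w",round(st["gripper_width"],4),"F",np.round(st["contact_force"],2),"j",np.round(st["joints"],1))
    d=R.T@(np.array(target)-p); print("tool delta",d.round(4)); return d
E
python3 - <<'E'
from h import *
delta([.3991,.2758,.022])
for n in("scene","top"):
    c=grab(n,n+'1'); cv2.imwrite(f'pics/{n}1.png',c["image"][:,:,::-1])
E
```

```text
t 1.85 tcp [0.3994 0.2772 0.1494] rot [-8.9990e+01 -2.0000e-02 -1.6304e+02] w 0.0879 F [-0.77 -0.56 -0.28] j [ 58.    7.9 -30.3  -0.  -51.9 -41. ]
tool delta [0.0007 0.1274 0.0012]
```

View pics/scene1.png

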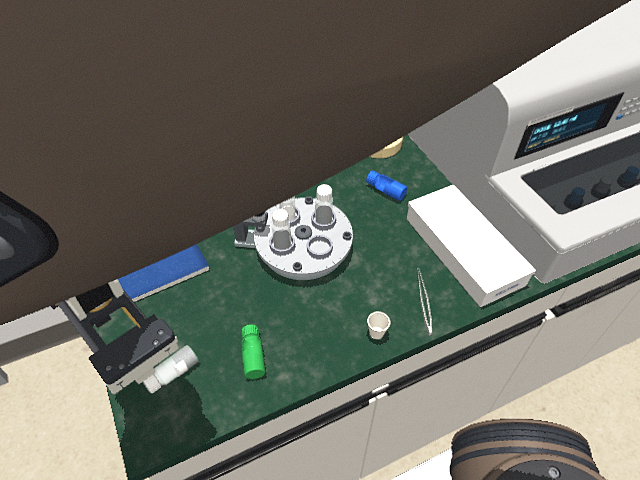

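Call:
jog_arm --pt "0 0 0.03 0.001 0" --pt "0 0 0.03 0 0" --pt "0 0 0.03 0 0" --pt "0 0 0.02 0 0" --pt "0 0 0.01 0 0" --pt "0 0 0.007 0 0" --pt "0 0 0 0 0" --pt "0 0 0 0 0"

```text
time_s: 2.62
tcp_pos: [0.3999, 0.2766, 0.0227]
eef_rot: [-90.0, -0.0, -163.2]
contact_force: [0.1, -0.3, 0.0]
gripper_width: 0.0877
```

```bash
python3 - <<'E'
from h import *
delta([.3991,.2758,.022])
for n in("scene","top"): c=grab(n,n+'2')
crop(load('scene2'),80,310,240,430,5,'a');crop(load('top2'),110,260,240,360,5,'b')
E
```

```text
t 2.62 tcp [0.3999 0.2766 0.0227] rot [ -89.99   -0.   -163.18] w 0.0877 F [ 0.07 -0.29  0.04] j [ 57.9  18.6 -38.    0.  -33.4 -41.1]
tool delta [0.001  0.0007 0.0005]
```

View pics/a.png

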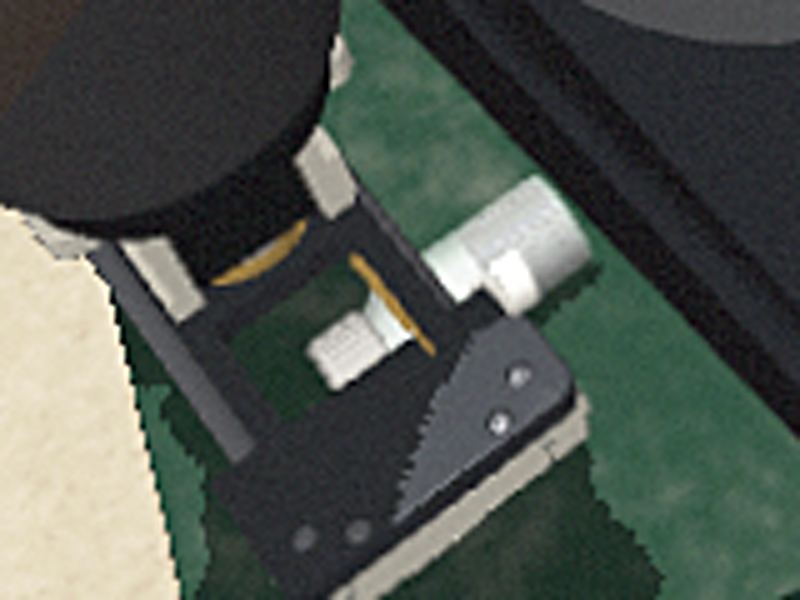

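View pics/b.png

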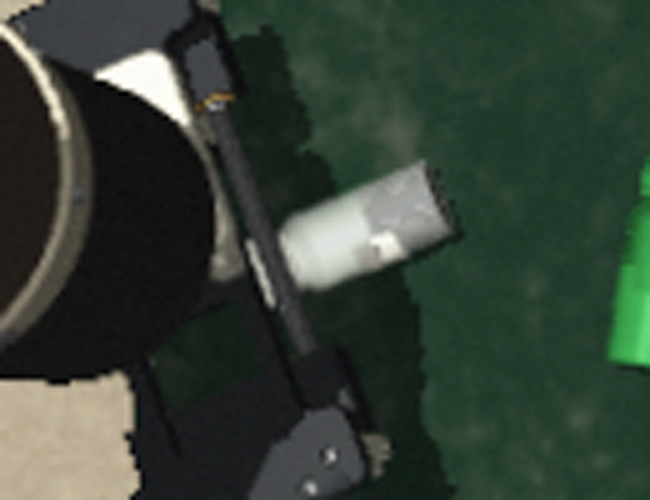

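The jaws straddle the cap end, with the body and grey contents sticking out to the right. I'm closing lightly.

Call:
jog_arm --pt "1 0 0 0 0" --pt "1 0 0 0 0" --pt "1 0 0 0 0" --pt "1 0 0 0 0" --pt "1 0 0 0 0" --pt "1 0 0 0 0" --pt "1 0 0 0 0" --pt "1 0 0 0 0" --pt "1 0 0 0 0" --pt "1 0 0 0 0" --squeeze 3

```text
time_s: 3.55
tcp_pos: [0.3998, 0.2764, 0.0225]
eef_rot: [-90.0, -0.0, -163.3]
contact_force: [0.6, -0.4, -0.2]
gripper_width: 0.0296
```

Call:
jog_arm --pt "1 0 -0.01 0 0" --pt "1 0 -0.015 0 0" --pt "1 0 -0.015 0 0" --pt "1 0 -0.015 0 0" --pt "1 0 -0.015 0 0" --pt "1 0 -0.015 0 0" --pt "1 0 -0.015 0 0" --pt "1 0 0 0 0" --pt "1 0 0 0 0" --pt "1 0 0 0 0"

```text
time_s: 4.38
tcp_pos: [0.3995, 0.2761, 0.1221]
eef_rot: [-90.0, -0.0, -163.3]
contact_force: [-0.5, 0.1, -0.3]
gripper_width: 0.0297
```

```bash
python3 - <<'E'
from h import *
delta([.3991,.2758,.022])
for n in("scene","top"): c=grab(n,n+'3')
crop(load('scene3'),40,270,200,390,5,'a3');crop(load('top3'),90,250,220,350,5,'b3')
E
```

```text
t 4.38 tcp [0.3995 0.2761 0.1221] rot [-8.9990e+01 -3.0000e-02 -1.6327e+02] w 0.0297 F [-0.5   0.15 -0.35] j [ 57.9   9.8 -32.3  -0.  -48.  -41.2]
tool delta [4.000e-04 1.001e-01 1.000e-04]
```

View pics/a3.png

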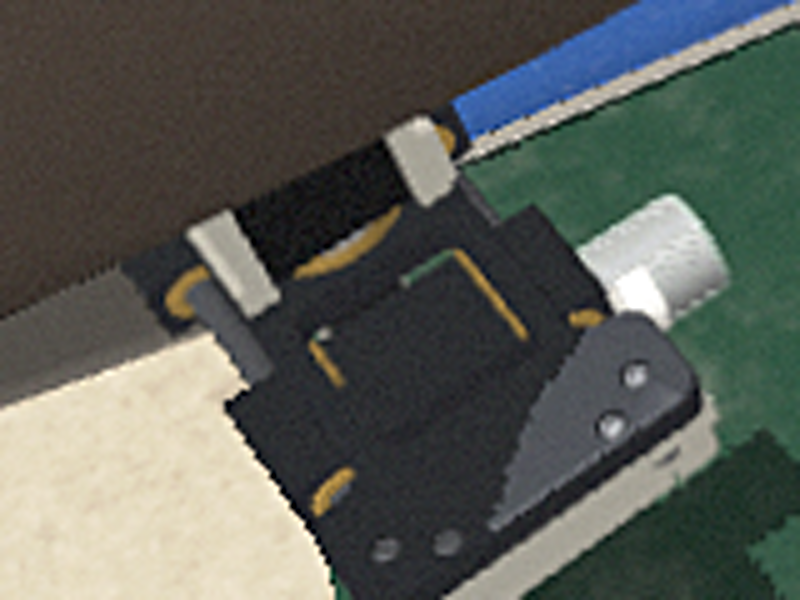

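View pics/b3.png

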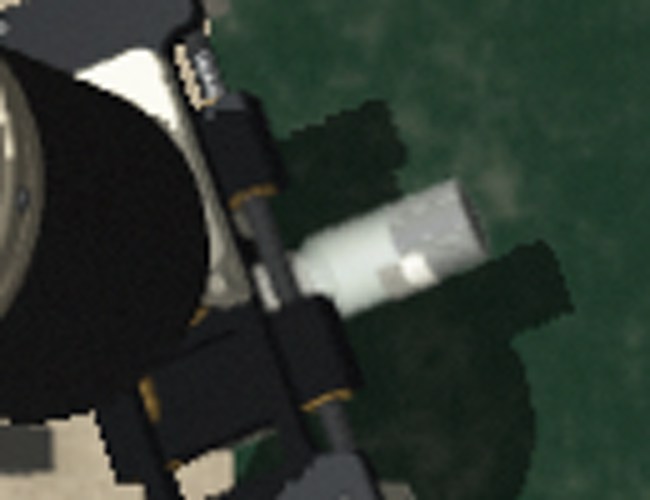

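The grip holds, but the vial stays level at 3 N (px ~650,260 in the scene crop). I'll go low and ease the jaws off a little so that it pivots.

Call:
jog_arm --pt "1 0 0.015 0 0" --pt "1 0 0.015 0 0" --pt "1 0 0 0 0" --pt "0.67 0 0 0 0" --pt "0.67 0 0 0 0"

```text
time_s: 4.9
tcp_pos: [0.3999, 0.2764, 0.0927]
eef_rot: [-90.0, -0.0, -163.2]
contact_force: [0.6, -0.8, 0.6]
gripper_width: 0.0296
```

Call:
jog_arm --pt "0.665 0 0 0 0" --pt "0.665 0 0 0 0" --pt "0.665 0 0 0 0"

```text
time_s: 5.15
tcp_pos: [0.4, 0.2767, 0.0931]
eef_rot: [-90.0, 0.0, -163.3]
contact_force: [-0.1, 0.7, 0.6]
gripper_width: 0.0299
```

```bash
python3 - <<'E'
from h import *
delta([.3991,.2758,.022])
c=grab("top",'top4')
crop(load('top4'),90,250,220,350,5,'b4')
E
```

```text
t 5.15 tcp [0.4    0.2767 0.0931] rot [-9.0030e+01  4.0000e-02 -1.6325e+02] w 0.0299 F [-0.13  0.71  0.58] j [ 57.9  12.1 -34.2   0.  -43.7 -41.2]
tool delta [0.0011 0.0711 0.0006]
```

View pics/b4.png

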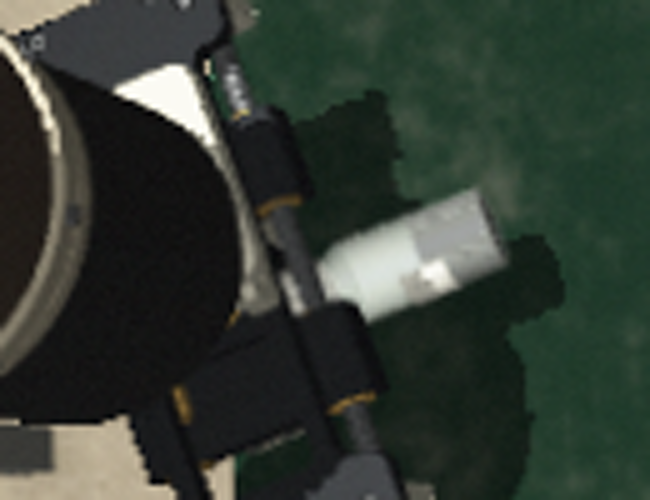

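Call:
jog_arm --pt "0.662 0 0 0 0" --pt "0.662 0 0 0 0" --pt "0.662 0 0 0 0"

```text
time_s: 5.45
tcp_pos: [0.3998, 0.2764, 0.0927]
eef_rot: [-90.0, 0.0, -163.3]
contact_force: [0.4, -0.4, -0.2]
gripper_width: 0.0297
```

```bash
python3 - <<'E'
from h import *
delta([.3991,.2758,.022])
c=grab("top",'top5')
crop(c,90,250,220,350,5,'b5')
E
```

```text
t 5.45 tcp [0.3998 0.2764 0.0927] rot [-9.0010e+01  1.0000e-02 -1.6326e+02] w 0.0297 F [ 0.41 -0.43 -0.21] j [ 57.9  12.1 -34.2  -0.  -43.7 -41.2]
tool delta [0.0009 0.0707 0.0004]
```

View pics/b5.png

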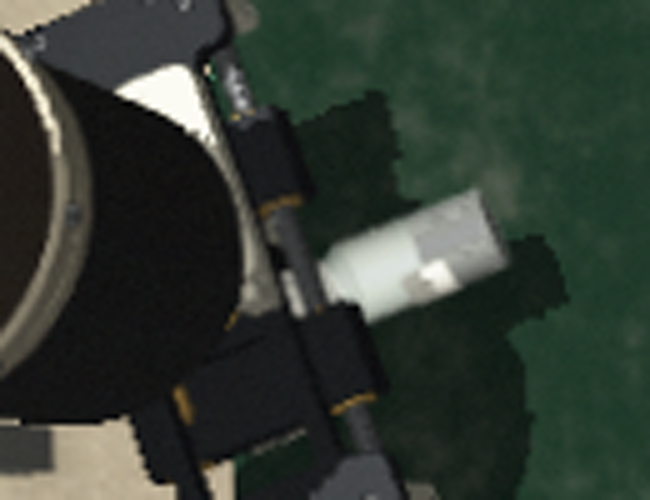

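Call:
jog_arm --pt "0.659 0 0 0 0" --pt "0.659 0 0 0 0" --pt "0.659 0 0 0 0"

```text
time_s: 5.75
tcp_pos: [0.3998, 0.2764, 0.0926]
eef_rot: [-90.0, 0.0, -163.3]
contact_force: [0.6, 0.3, -1.4]
gripper_width: 0.0297
```

```bash
python3 - <<'E'
from h import *
delta([.3991,.2758,.022])
c=grab("top",'top6')
crop(c,90,250,220,350,5,'b6')
E
```

```text
t 5.75 tcp [0.3998 0.2764 0.0926] rot [ -90.      0.   -163.26] w 0.0297 F [ 0.61  0.31 -1.43] j [ 57.9  12.1 -34.2   0.  -43.7 -41.2]
tool delta [0.0008 0.0706 0.0004]
```

View pics/b6.png

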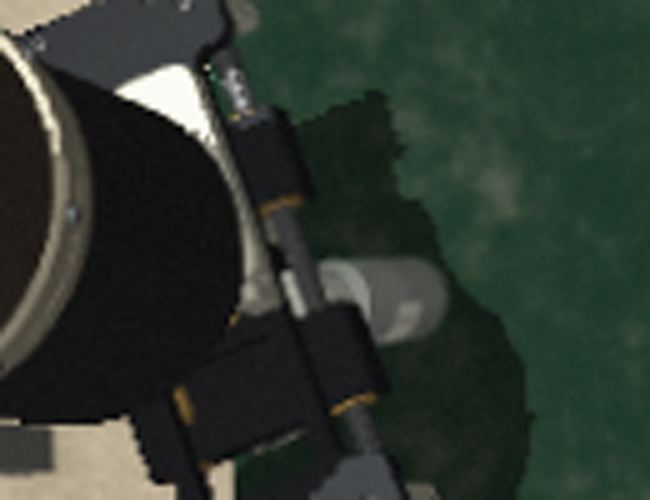

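It is pivoting: the base has swung down in the crop. I'll keep this setting briefly and look again.

Call:
jog_arm --pt "0.66 0 0 0 0" --pt "0.66 0 0 0 0"

```text
time_s: 5.97
tcp_pos: [0.3998, 0.2764, 0.0926]
eef_rot: [-90.0, -0.0, -163.3]
contact_force: [0.3, -0.7, 0.0]
gripper_width: 0.03
```

```bash
python3 - <<'E'
from h import *
delta([.3991,.2758,.022])
c=grab("top",'top7'); d=grab("scene",'scene7')
a=cv2.resize(c["image"][250:350,90:220,::-1],None,fx=3,fy=3,interpolation=2);b=cv2.resize(d["image"][300:400,60:190,::-1],None,fx=3,fy=3,interpolation=2)
cv2.imwrite('pics/b7.png',np.hstack([a,b]))
E
```

```text
t 5.97 tcp [0.3998 0.2764 0.0926] rot [ -90.     -0.   -163.26] w 0.03 F [ 0.3  -0.72  0.03] j [ 57.9  12.1 -34.2   0.  -43.7 -41.2]
tool delta [0.0008 0.0706 0.0004]
```

View pics/b7.png

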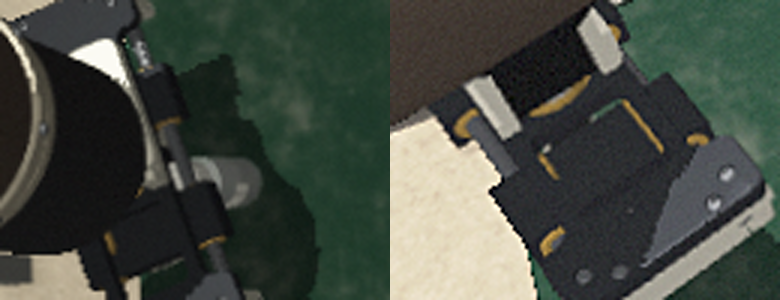

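```bash
python3 - <<'E'
from h import *
c=load('top7')
# pivot: contact centroid 4 mm toward base from TCP; base dir horizontally u
u=np.array([.287,-.958,0]);n=np.array([.958,.287,0]);zz=np.array([0,0,1.])
tcp=np.array([.3998,.2764,.0926]);piv=tcp+.004*u-.006*zz
for a in(0,30,60,70,80,90,100):
    a_=np.radians(a);ax=np.cos(a_)*u-np.sin(a_)*zz;e=np.cross(ax,n)
    B=piv+.070*ax
    ring=np.array([B+.015*(np.cos(t)*n+np.sin(t)*e) for t in np.linspace(0,6.28,60)])
    p=proj(c,ring);print(a,p.min(0).round(1),p.max(0).round(1),"base",B.round(4), "zmin",ring[:,2].min().round(4))
E
```

```text
0 [182.7 286.7] [190.3 302.8] base [0.421  0.2055 0.0866] zmin 0.0716
30 [182.8 290.8] [190.2 307.1] base [0.4183 0.2145 0.0516] zmin 0.0386
60 [170.8 297.7] [183.2 314.2] base [0.411 0.239 0.026] zmin 0.0185
70 [165.2 300.3] [179.1 316.8] base [0.4078 0.2496 0.0208] zmin 0.0157
80 [159.2 303. ] [174.3 319.5] base [0.4044 0.2609 0.0177] zmin 0.0151
90 [152.8 305.7] [168.8 322.1] base [0.4009 0.2726 0.0166] zmin 0.0166
100 [146.2 308.3] [162.8 324.6] base [0.3975 0.2842 0.0177] zmin 0.0151
```

Call:
jog_arm --pt "0.659 0 0 0 0" --pt "0.659 0 0 0 0" --pt "0.659 0 0 0 0" --pt "0.659 0 0 0 0"

```text
time_s: 6.4
tcp_pos: [0.3998, 0.2764, 0.0926]
eef_rot: [-90.0, 0.0, -163.3]
contact_force: [-0.4, 0.2, 0.3]
gripper_width: 0.0302
```

```bash
python3 - <<'E'
from h import *
delta([.3991,.2758,.022])
c=grab("top",'top8')
crop(c,90,250,220,350,5,'b8')
E
```

```text
t 6.4 tcp [0.3998 0.2764 0.0926] rot [ -90.      0.   -163.26] w 0.0302 F [-0.42  0.15  0.34] j [ 57.9  12.1 -34.2  -0.  -43.7 -41.2]
tool delta [0.0008 0.0706 0.0004]
```

View pics/b8.png

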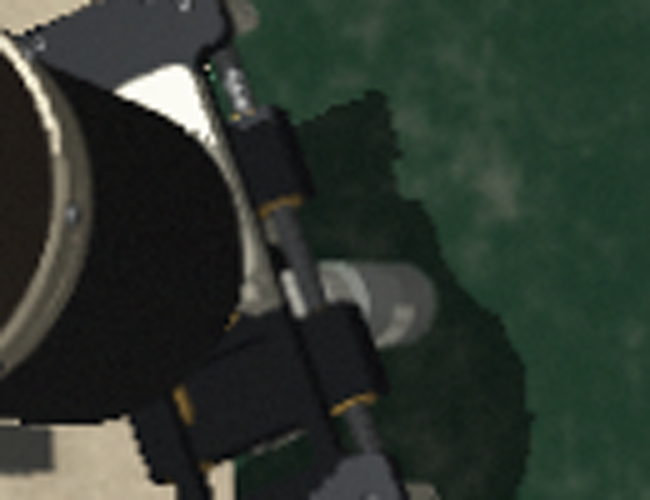

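Call:
jog_arm --pt "0.659 0 0.006 0 0" --pt "0.659 0 0 0 0" --pt "0.657 0 0 0 0" --pt "0.657 0 0 0 0" --pt "0.657 0 0 0 0"

```text
time_s: 6.87
tcp_pos: [0.3998, 0.2764, 0.0866]
eef_rot: [-90.0, -0.0, -163.3]
contact_force: [0.0, 0.2, 0.7]
gripper_width: 0.0302
```

```bash
python3 - <<'E'
from h import *
delta([.3991,.2758,.022])
c=grab("top",'top9')
crop(c,90,250,220,350,5,'b9')
E
```

```text
t 6.87 tcp [0.3998 0.2764 0.0866] rot [ -90.     -0.   -163.25] w 0.0302 F [0.04 0.22 0.69] j [ 57.9  12.6 -34.6   0.  -42.8 -41.2]
tool delta [0.0009 0.0646 0.0004]
```

View pics/b9.png

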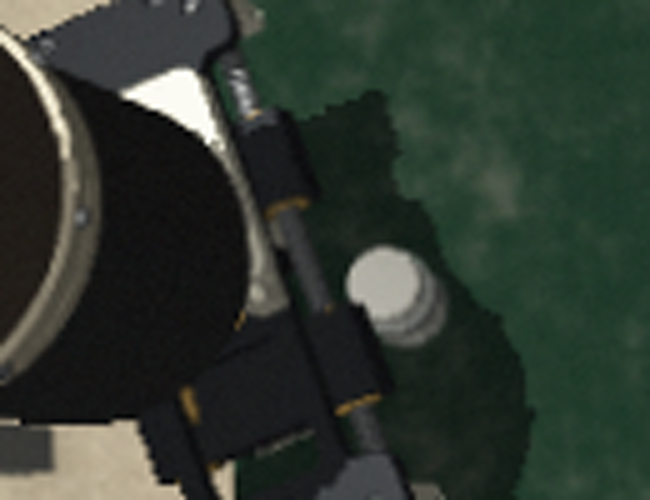

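The vial slipped down and now stands upright on the worktop; its cap shows at top px (167, 307). I'll measure it before regripping.

Call:
jog_arm --pt "0.5 0 0 0 0" --pt "0.3 0 0 0 0" --pt "0.0 0 0 0 0" --pt "0 0 -0.02 0 0" --pt "0 0 -0.02 0 0" --pt "0 0 -0.02 0 0" --pt "0 0 0 0 0"

```text
time_s: 7.5
tcp_pos: [0.4013, 0.278, 0.1503]
eef_rot: [-90.2, 0.3, -163.2]
contact_force: [1.6, 0.9, -0.2]
gripper_width: 0.0712
```

```bash
python3 - <<'E'
from h import *
delta([.3991,.2758,.022])
c=grab("top",'top10');d=grab("scene",'scene10')
crop(c,110,260,220,350,7,'b10');crop(d,60,300,220,420,5,'a10')
E
```

```text
t 7.5 tcp [0.4013 0.278  0.1503] rot [ -90.17    0.29 -163.21] w 0.0712 F [ 1.56  0.9  -0.23] j [ 57.9   7.8 -30.3   0.1 -51.6 -41.2]
tool delta [0.0034 0.1282 0.0019]
```

View pics/b10.png

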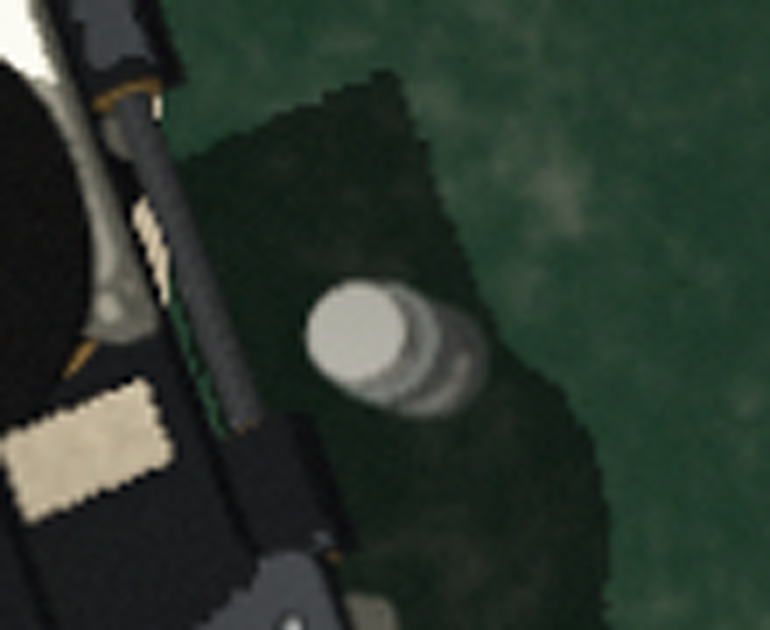

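View pics/a10.png

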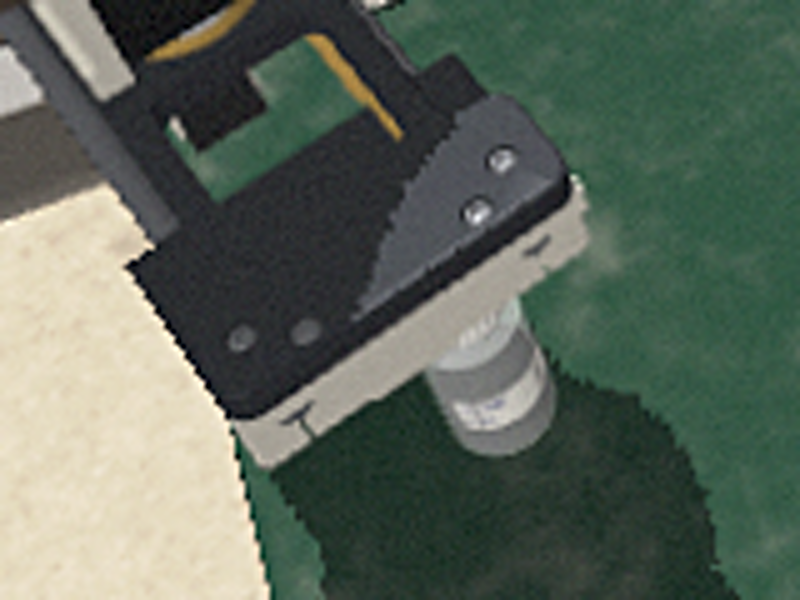

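```bash
python3 - <<'E'
from h import *
c=load('top10');d=load('scene10')
P=plane(c,[[161,307.1]],.076)[0];print("cap",P)
th=np.linspace(0,6.28,60)
ring=np.c_[P[0]+.015*np.cos(th),P[1]+.015*np.sin(th),0*th]
for q in(c,d):
    p=proj(q,ring);print(p.min(0),p.max(0))
# base observed: top: xmax=110+488/7, ymax=260+418/7 ; scene base xmin..xmax 60+[450,555]/5, ymax=300+455/5
print(110+488/7,260+418/7, 60+450/5,60+555/5,300+455/5)
delta([P[0],P[1],.075])
E
```

```text
cap [0.40624196 0.25420185 0.076     ]
[164.88896919 302.59525983] [180.68910006 318.69829447]
[151.01386133 370.29314006] [172.4787693  389.96949438]
179.71428571428572 319.7142857142857 150.0 171.0 391.0
t 7.6 tcp [0.4    0.2768 0.1473] rot [-9.0080e+01  9.0000e-02 -1.6326e+02] w 0.0788 F [ 0.44  0.22 -0.56] j [ 57.9   7.9 -30.5  -0.  -51.4 -41.2]
tool delta [0.0006 0.0722 0.0235]
```

It stands at (0.406, 0.254), and the base projection agrees in both views to about 1 px. I'll move over it and grip it upright.

Call:
jog_arm --pt "0 0.0005 0 0.0115 0" --pt "0 0 0 0.012 0" --pt "0 0 0 0 0" --pt "0 0 0.03 0 0" --pt "0 0 0.03 0 0" --pt "0 0 0.02 0 0" --pt "0 0 0.009 0 0" --pt "0 0 0 0 0"

```text
time_s: 8.27
tcp_pos: [0.4052, 0.252, 0.0554]
eef_rot: [-89.8, -0.2, -163.3]
contact_force: [-0.5, -1.1, -0.2]
gripper_width: 0.0876
```

Call:
jog_arm --pt "1 0 0 0 0" --pt "1 0 0 0 0" --pt "1 0 0 0 0" --pt "1 0 0 0 0" --pt "1 0 0 0 0" --pt "1 0 0 0 0" --pt "1 0 0 0 0" --pt "1 0 0 0 0" --pt "1 0 0 0 0" --squeeze 8

```text
time_s: 9.02
tcp_pos: [0.4061, 0.2538, 0.0576]
eef_rot: [-90.0, 0.0, -163.3]
contact_force: [0.4, -0.7, 0.4]
gripper_width: 0.0331
```

Call:
jog_arm --pt "1 0 -0.015 0 0" --pt "1 0 -0.02 0 0" --pt "1 0 -0.03 0 0" --pt "1 0 -0.035 0 0" --pt "1 0 -0.03 0 0" --pt "1 0 -0.02 0 0" --pt "1 0 0 0 0" --pt "1 0 0 0 0"

```text
time_s: 9.68
tcp_pos: [0.4063, 0.2542, 0.2087]
eef_rot: [-90.1, 0.1, -163.3]
contact_force: [-0.3, -1.3, -1.7]
gripper_width: 0.0297
```

```bash
python3 - <<'E'
from h import *
delta([.501,-.0427,.21])
c=grab("top",'top11');d=grab("scene",'scene11')
a=cv2.resize(c["image"][220:340,90:250,::-1],None,fx=3,fy=3,interpolation=2);b=cv2.resize(d["image"][220:400,60:190,::-1],None,fx=2,fy=2,interpolation=2)
cv2.imwrite('pics/b11.png',np.hstack([a,b]))
E
```

```text
t 9.68 tcp [0.4063 0.2542 0.2087] rot [-9.0110e+01  1.3000e-01 -1.6326e+02] w 0.0297 F [-0.3  -1.28 -1.65] j [ 55.6   3.5 -26.5  -0.  -59.9 -38.9]
tool delta [-0.0051 -0.0019  0.3116]
```

View pics/b11.png

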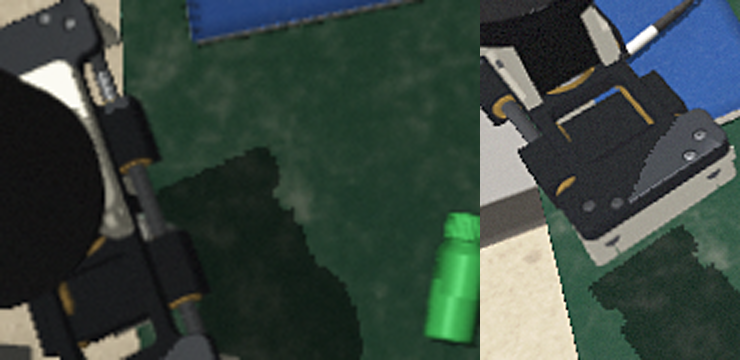

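Call:
jog_arm --pt "1 0 0 0.01 0" --pt "1 0 0 0.02 0" --pt "1 0 0 0.03 0" --pt "1 0 0 0.03 0" --pt "1 0 0 0.03 0" --pt "1 0 0 0.03 0" --pt "1 0 0 0.03 0" --pt "1 0 0 0.02 0" --pt "1 0 0 0.01 0" --pt "1 0 0 0 0"

```text
time_s: 10.62
tcp_pos: [0.4663, 0.0506, 0.2065]
eef_rot: [-90.0, -0.1, -163.4]
contact_force: [0.4, 0.2, -1.1]
gripper_width: 0.0299
```

Call:
jog_arm --pt "1 0 0 0 4" --pt "1 0 0 0 6" --pt "1 0 0 0 6" --pt "1 0 0 0 6" --pt "1 0 0 0 6" --pt "1 0 0 0 6" --pt "1 0 0 0 6" --pt "1 0 0 0 6" --pt "1 0 0 0 6" --pt "1 0 0 0 6" --pt "1 0 0 0 6" --pt "1 0 0 0 6"

```text
time_s: 11.62
tcp_pos: [0.4661, 0.0533, 0.2069]
eef_rot: [-89.9, -0.0, 126.5]
contact_force: [-0.0, 1.5, -0.7]
gripper_width: 0.0298
```

Call:
jog_arm --pt "1 0 0 0 6" --pt "1 0 0 0 6" --pt "1 0 0 0 6" --pt "1 0 0 0 4" --pt "1 0 0 0 1.5" --pt "1 0 0 0 0" --pt "1 0 0 0 0"

```text
time_s: 12.2
tcp_pos: [0.4662, 0.0531, 0.2071]
eef_rot: [-89.9, 0.0, 103.3]
contact_force: [-0.1, -0.5, 0.3]
gripper_width: 0.0299
```

```bash
python3 - <<'E'
from h import *
delta([.501,-.0427,.21])
for n in("scene","top"):
    c=grab(n,n+'12'); cv2.imwrite(f'pics/{n}12.png',c["image"][:,:,::-1])
E
```

```text
t 12.2 tcp [0.4662 0.0531 0.2071] rot [-8.9950e+01  1.0000e-02  1.0335e+02] w 0.0299 F [-0.12 -0.54  0.28] j [  30.6    2.7  -27.6   -0.   -59.8 -107.3]
tool delta [-0.1012 -0.0029 -0.0117]
```

View pics/scene12.png

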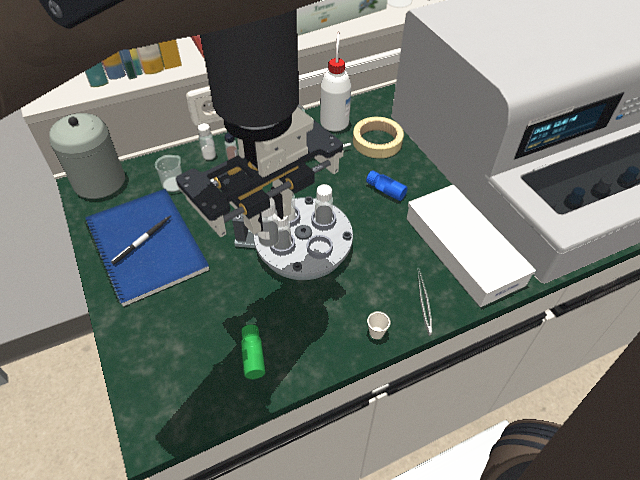

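View pics/top12.png

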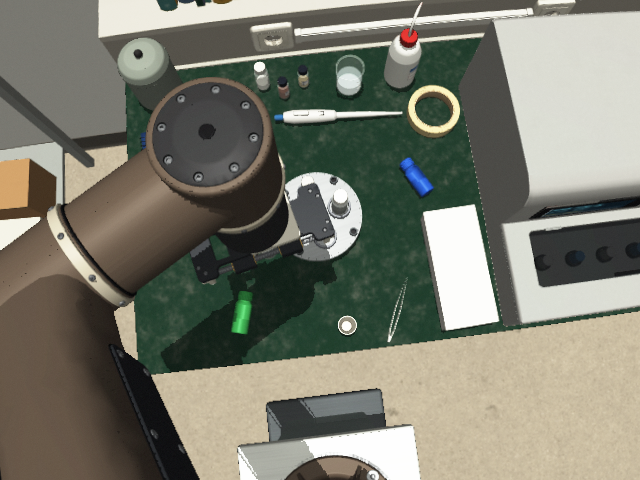

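```bash
python3 - <<'E'
from h import *
c=load('scene12');crop(c,210,150,350,270,5,'a12')
print(proj(c,[[.4662,.0531,.2071],[.4662,.0531,.2251],[.4662,.0531,.149]]))
E
```

```text
[[266.74878997 210.32265733]
 [265.791088   200.80832056]
 [269.58881701 238.62084696]]
```

View pics/a12.png

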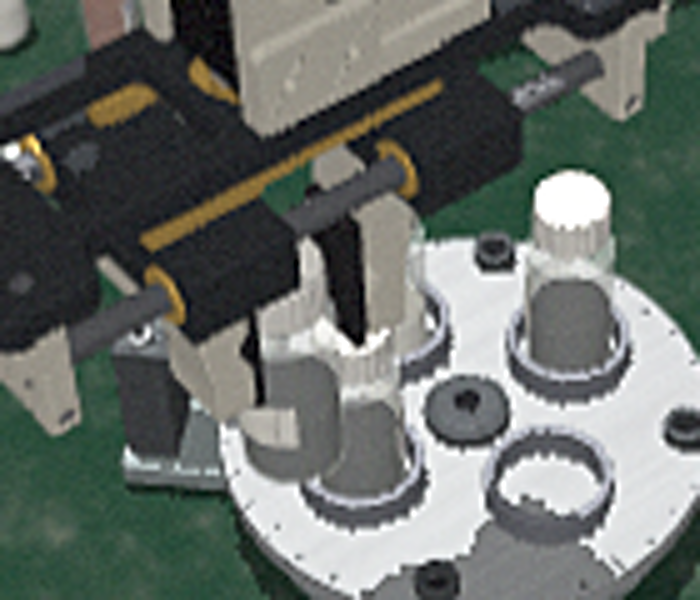

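The vial hangs upright between the fingers, with its base at px (269, 245), about 58 mm below the TCP. Next I'll move over the empty collar.

Call:
jog_arm --pt "1 -0.01 0 -0.001 0" --pt "1 -0.02 0 -0.002 0" --pt "1 -0.02 0 -0.003 0" --pt "1 -0.02 0 -0.003 0" --pt "1 -0.02 0 -0.002 0" --pt "1 -0.011 0 -0.001 0" --pt "1 0 0 0 0" --pt "1 0 0 0 0" --pt "1 0 0 0 0"

```text
time_s: 13.05
tcp_pos: [0.5012, -0.0428, 0.2074]
eef_rot: [-90.0, -0.0, 103.2]
contact_force: [-0.3, 0.6, 0.1]
gripper_width: 0.0296
```

Call:
jog_arm --pt "1 0 0.01 0 0" --pt "1 0 0.02 0 0" --pt "1 0 0.02 0 0" --pt "1 0 0.02 0 0" --pt "1 0 0.01 0 0" --pt "1 0 0 0 0" --pt "1 0 0 0 0" --pt "1 0 0 0 0"

```text
time_s: 13.72
tcp_pos: [0.5021, -0.0426, 0.1284]
eef_rot: [-90.1, 0.0, 103.3]
contact_force: [0.4, 0.1, 0.2]
gripper_width: 0.0295
```

```bash
python3 - <<'E'
from h import *
delta([.501,-.0427,.094])
for n in("scene","top"):
    c=grab(n,n+'13')
crop(load('scene13'),230,170,370,290,5,'a13');crop(load('top13'),250,165,370,265,6,'b13')
th=np.linspace(0,6.28,90)
from plant import r
p=r.get_state()["tcp_pos"]; c=load('scene13')
q=proj(c,np.c_[p[0]+.015*np.cos(th),p[1]+.015*np.sin(th),0*th+p[2]-.058]); print(((q.min(0)-[230,170])*5),((q.max(0)-[230,170])*5))
q=proj(c,np.c_[.501+.0215*np.cos(th),-.0427+.0215*np.sin(th),0*th+.048]); print(((q.min(0)-[230,170])*5),((q.max(0)-[230,170])*5))
E
```

```text
t 13.72 tcp [ 0.5021 -0.0426  0.1284] rot [-9.0070e+01  1.0000e-02  1.0329e+02] w 0.0295 F [0.43 0.08 0.17] j [ 17.5  10.9 -29.8   0.  -49.3 -94.3]
tool delta [0.0001 0.0344 0.0012]
[401.47176925 289.08680071] [495.01109017 360.4154882 ]
[383.65129535 321.50983422] [515.15998922 423.28154528]
```

View pics/a13.png

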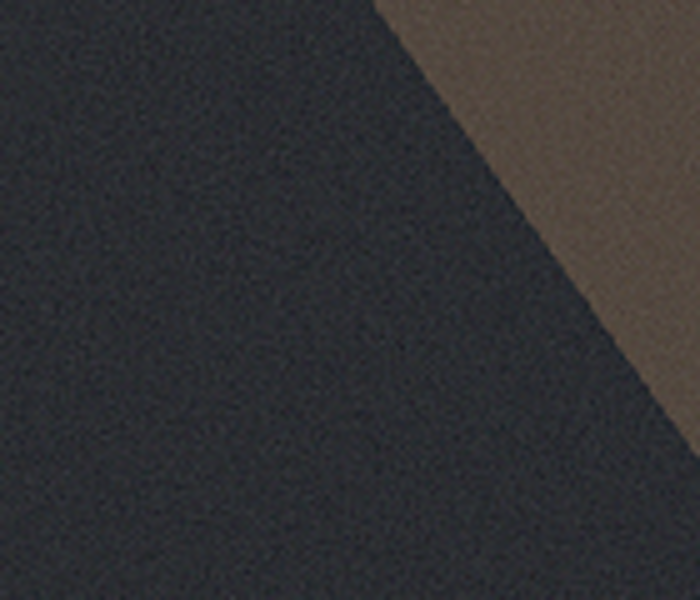

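View pics/b13.png

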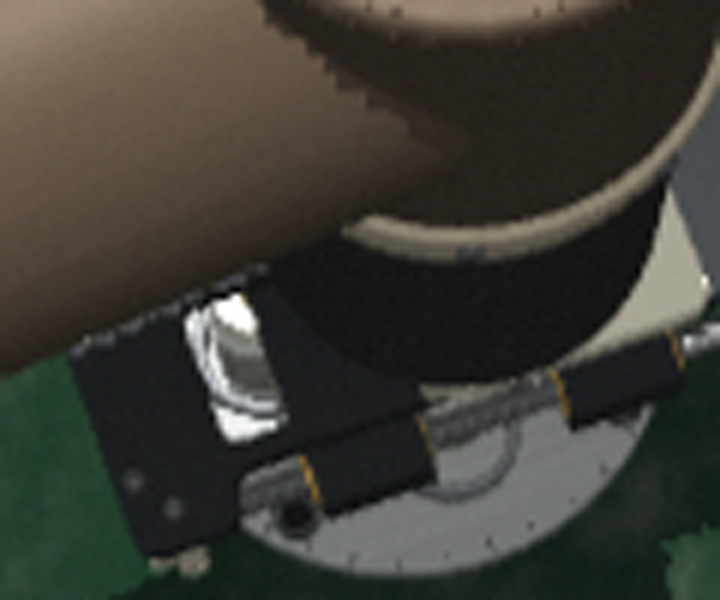

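The arm hides the scene view here. The top view shows the collar's near rim clear and the vial above it. I'm lowering in steps and watching the force.

Call:
jog_arm --pt "1 0 0.006 0.0 0" --pt "1 0 0.006 0 0" --pt "1 0 0.006 0 0" --pt "1 0 0 0 0" --pt "1 0 0 0 0" --pt "1 0 0 0 0"

```text
time_s: 14.32
tcp_pos: [0.5014, -0.043, 0.1095]
eef_rot: [-90.0, 0.0, 103.2]
contact_force: [-0.2, 0.0, -0.6]
gripper_width: 0.0295
```

```bash
python3 - <<'E'
from h import *
delta([.501,-.0427,.094])
E
```

```text
t 14.32 tcp [ 0.5014 -0.043   0.1095] rot [-8.9980e+01  1.0000e-02  1.0324e+02] w 0.0295 F [-0.25  0.02 -0.6 ] j [ 17.5  12.3 -31.    0.  -46.7 -94.3]
tool delta [0.0004 0.0155 0.0003]
```

Call:
jog_arm --pt "1 0 0.003 0 0" --pt "1 0 0.003 0 0" --pt "1 0 0 0 0" --pt "1 0 0 0 0"

```text
time_s: 14.65
tcp_pos: [0.5013, -0.043, 0.1034]
eef_rot: [-90.0, 0.0, 103.2]
contact_force: [-0.1, 1.2, 0.0]
gripper_width: 0.0296
```

Call:
jog_arm --pt "1 0 0.003 0 0" --pt "1 0 0.002 0 0" --pt "1 0 0 0 0" --pt "1 0 0 0 0"

```text
time_s: 14.98
tcp_pos: [0.5013, -0.0429, 0.0984]
eef_rot: [-90.0, 0.0, 103.2]
contact_force: [0.7, 0.2, -1.2]
gripper_width: 0.0296
```

Call:
jog_arm --pt "1 0 0.001 0 0" --pt "1 0 0.001 0 0" --pt "1 0 0 0 0" --pt "1 0 0 0 0"

```text
time_s: 15.32
tcp_pos: [0.5019, -0.0429, 0.0973]
eef_rot: [-90.1, 0.0, 103.3]
contact_force: [-1.3, -0.3, 6.3]
gripper_width: 0.0296
```

Contact at TCP z of about 0.0975, 6 N. That puts the base on the disc rather than the collar rim, which would have met it about 12 mm sooner. I'll ease off and let go.

Call:
jog_arm --pt "1 0 -0.0008 0 0" --pt "1 0 0 0 0" --pt "0.64 0 0 0 0" --pt "0.6 0 0 0 0" --pt "0.5 0 0 0 0" --pt "0.4 0 0 0 0" --pt "0.4 0 0 0 0" --pt "0.4 0 0 0 0"

```text
time_s: 15.98
tcp_pos: [0.5014, -0.0429, 0.0973]
eef_rot: [-90.0, -0.0, 103.2]
contact_force: [0.2, 0.0, 0.0]
gripper_width: 0.0514
```

```bash
python3 - <<'E'
from h import *
delta([.501,-.0427,.094])
c=grab("top",'top14');crop(c,250,165,370,265,6,'b14')
c=grab("scene",'scene14');cv2.imwrite('pics/scene14.png',c["image"][:,:,::-1])
E
```

```text
t 15.98 tcp [ 0.5014 -0.0429  0.0973] rot [-89.99  -0.   103.24] w 0.0514 F [0.19 0.01 0.04] j [ 17.5  13.2 -31.8  -0.  -45.  -94.3]
tool delta [0.0003 0.0033 0.0003]
```

View pics/b14.png

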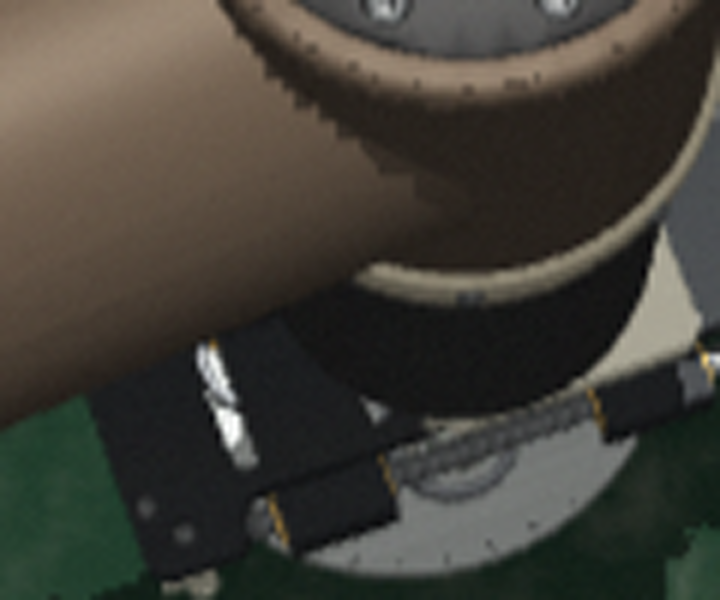

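Let go, no force. I'll raise straight up and look.

Call:
jog_arm --pt "0.4 0 -0.01 0 0" --pt "0.4 0 -0.02 0 0" --pt "0.4 0 -0.03 0 0" --pt "0.4 0 -0.03 0 0" --pt "0.4 0 -0.02 0 0" --pt "0.4 0 0 0 0" --pt "0.4 0 0 0 -4" --pt "0.4 0 0 0 -6" --pt "0.4 0 0 0 -6" --pt "0.4 0 0 0 -6" --pt "0.4 0 0 0 -6" --pt "0.4 0 0 0 -6"

```text
time_s: 17.08
tcp_pos: [0.5012, -0.043, 0.2077]
eef_rot: [-90.0, 0.0, 137.5]
contact_force: [-0.8, -0.3, 0.5]
gripper_width: 0.0525
```

```bash
python3 - <<'E'
from h import *
delta([.583,.03,.2])
for n in("scene","top"):
    c=grab(n,n+'15'); cv2.imwrite(f'pics/{n}15.png',c["image"][:,:,::-1])
E
```

```text
t 17.08 tcp [ 0.5012 -0.043   0.2077] rot [-90.     0.   137.54] w 0.0525 F [-0.76 -0.34  0.52] j [ 17.5   6.  -23.8  -0.  -60.2 -60. ]
tool delta [-0.0111  0.0077 -0.1091]
```

View pics/top15.png

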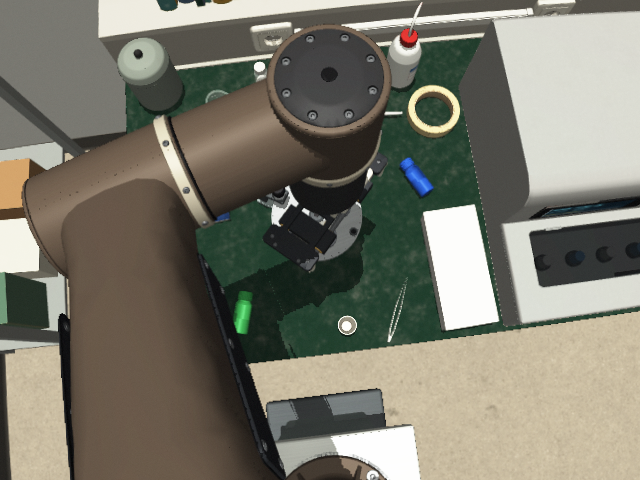

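View pics/scene15.png

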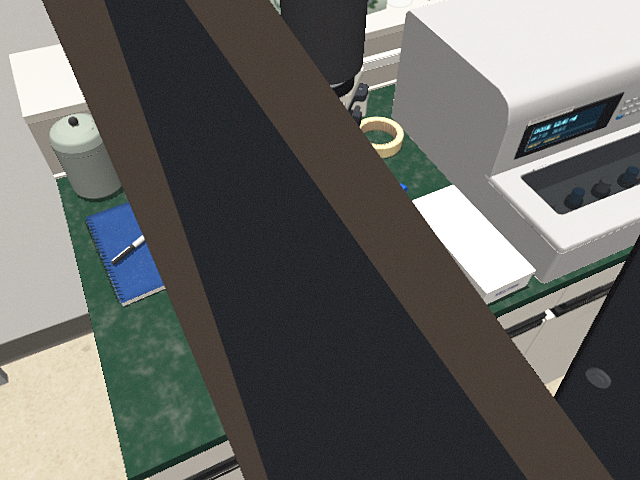

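Call:
jog_arm --pt "0.4 0 0 0 -5" --pt "0.4 0 0 0 -5.7" --pt "0.4 0.004 0 -0.02 0" --pt "0.4 0.006 0 -0.03 0" --pt "0.4 0.006 0 -0.03 0" --pt "0.4 0.005 0 -0.02 0" --pt "0.4 0 0 0 0" --pt "0.4 0 0 0 0"

```text
time_s: 17.85
tcp_pos: [0.5367, 0.0539, 0.2072]
eef_rot: [-90.0, -0.0, 147.9]
contact_force: [-0.8, 0.4, -0.2]
gripper_width: 0.0525
```

```bash
python3 - <<'E'
from h import *
delta([.583,.03,.2])
for n in("scene","top"):
    c=grab(n,n+'16'); cv2.imwrite(f'pics/{n}16.png',c["image"][:,:,::-1])
crop(load('top16'),250,165,370,265,6,'b16')
E
```

```text
t 17.85 tcp [0.5367 0.0539 0.2072] rot [-8.9970e+01 -2.0000e-02  1.4785e+02] w 0.0525 F [-0.83  0.38 -0.16] j [ 26.6   9.5 -19.6  -0.  -60.9 -58.7]
tool delta [-0.0519  0.0072 -0.0044]
```

View pics/b16.png

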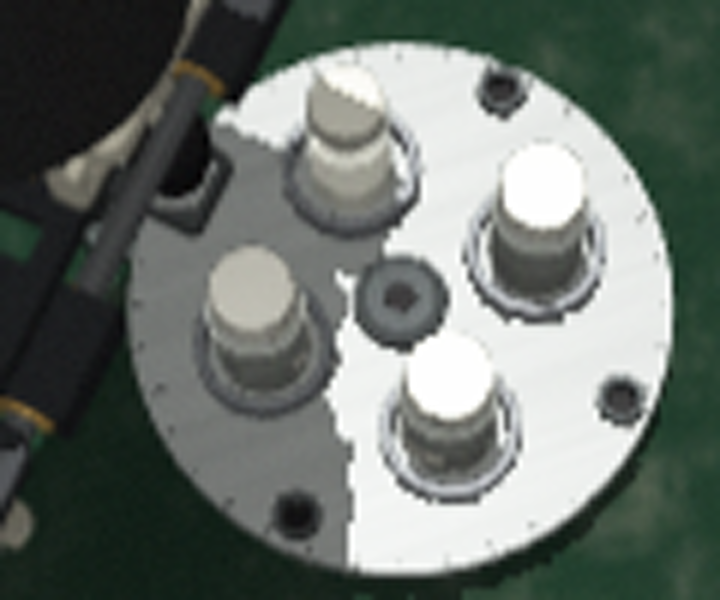

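View pics/scene16.png

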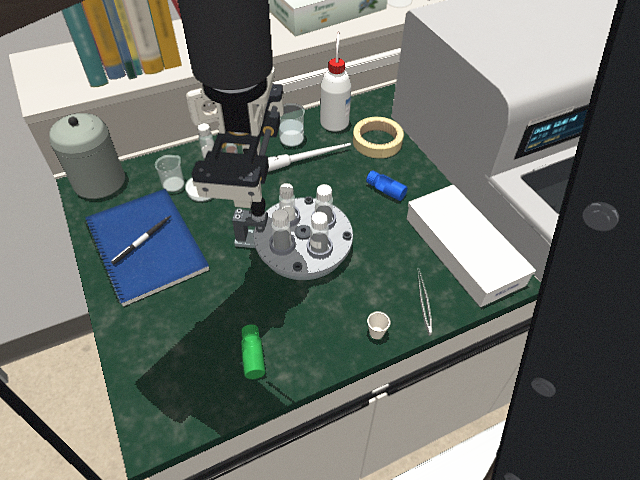

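```bash
python3 - <<'E'
from h import *
c=load('top16');d=load('scene16')
a=plane(c,[[250+449/6,165+377/6]],.112)[0]; print(a, np.hypot(a[0]-.501,a[1]+.0427))
crop(d,225,180,365,280,5,'a16')
E
```

```text
[ 0.50285645 -0.04250665  0.112     ] 0.0018664893712061945
```

View pics/a16.png

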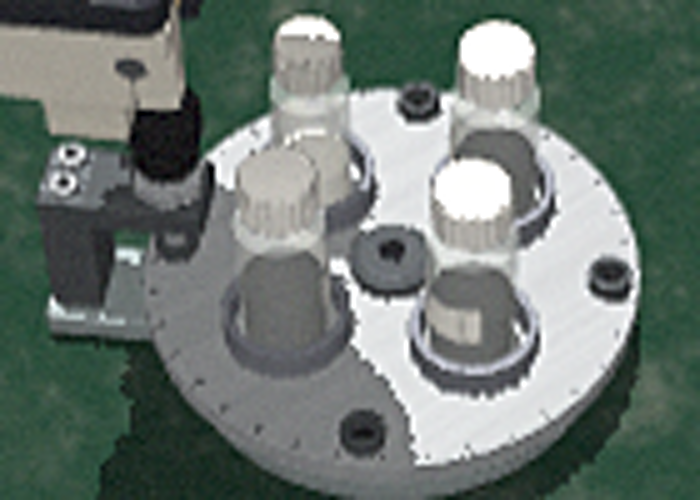

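Call:
jog_arm --pt "0.4 -0.01 0 -0.001 0" --pt "0.4 -0.02 0 -0.002 0" --pt "0.4 -0.014 0 -0.001 0" --pt "0.4 -0.008 0 0 0" --pt "0.4 0 0 0 0" --pt "0.4 0 0 0 0" --pt "0.4 0 0 0 0"

```text
time_s: 18.53
tcp_pos: [0.5823, 0.0284, 0.2073]
eef_rot: [-90.0, -0.0, 147.9]
contact_force: [0.4, 0.7, -0.5]
gripper_width: 0.0525
```

```bash
python3 - <<'E'
from h import *
delta([.583,.03,.098])
for n in("scene","top"): grab(n,n+'17')
crop(load('scene17'),195,130,355,270,5,'a17');crop(load('top17'),230,145,370,265,5,'b17')
E
```

```text
t 18.53 tcp [0.5823 0.0284 0.2073] rot [-8.9990e+01 -2.0000e-02  1.4788e+02] w 0.0525 F [ 0.42  0.71 -0.49] j [ 22.   13.6 -14.4  -0.  -62.1 -54.1]
tool delta [ 0.0002  0.1093 -0.0017]
```

View pics/a17.png

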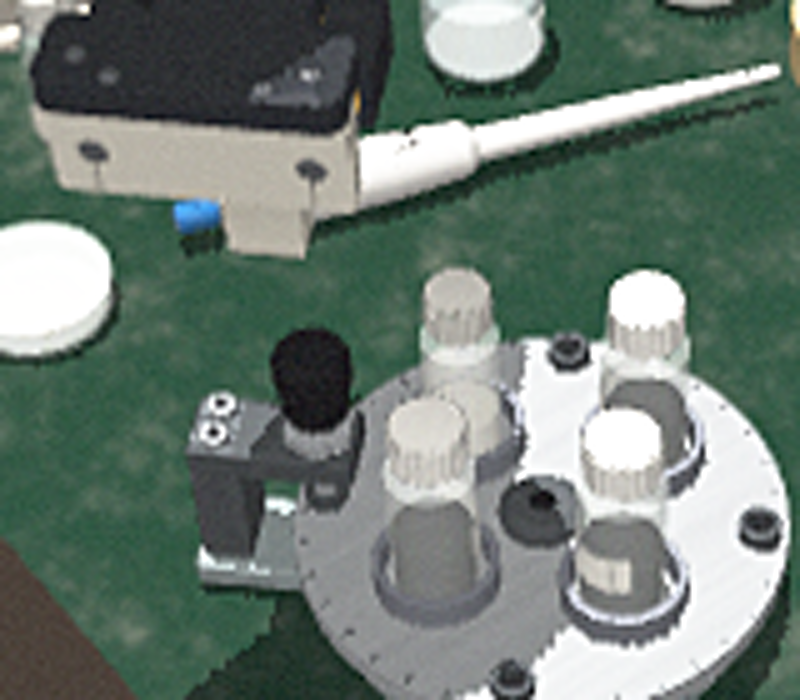

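View pics/b17.png

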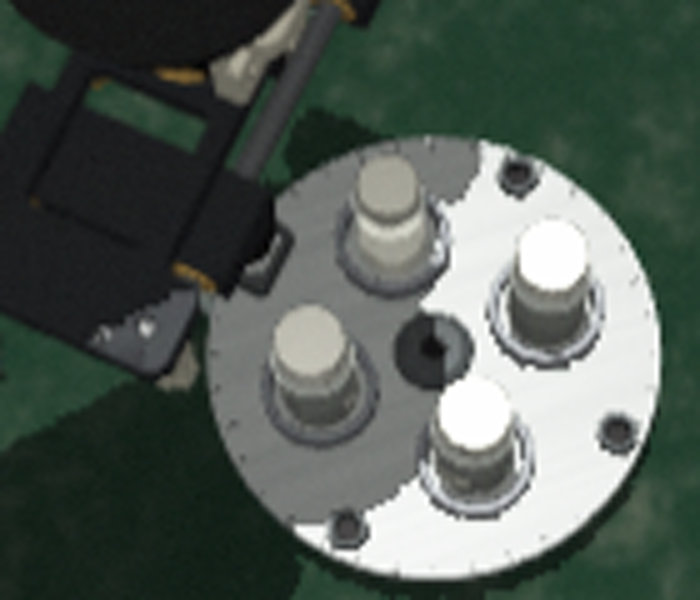

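The vial is seated in its collar: cap 2 mm from the collar centre, upright beside its neighbours, scene px ~(319, 218). The knob is at scene px (257, 205). I'm going down to it with tangential jaws.

Call:
jog_arm --pt "0.4 0 0.015 -0.0015 0" --pt "0.4 0 0.025 0 0" --pt "0.4 0 0.025 0 0" --pt "0.4 0 0.02 0 0" --pt "0.4 0 0.01 0 0" --pt "0.4 0 0 0 0" --pt "0.4 0 0.008 0 0" --pt "0.4 0 0.006 0 0" --pt "0.4 0 0 0 0" --pt "0.4 0 0 0 0"

```text
time_s: 19.47
tcp_pos: [0.5838, 0.0301, 0.0988]
eef_rot: [-90.0, 0.0, 147.9]
contact_force: [0.2, -0.8, 0.5]
gripper_width: 0.0526
```

```bash
python3 - <<'E'
from h import *
delta([.583,.03,.098])
for n in("scene","top"): grab(n,n+'18')
crop(load('scene18'),195,130,355,270,5,'a18');crop(load('top18'),230,145,370,265,5,'b18')
E
```

```text
t 19.47 tcp [0.5838 0.0301 0.0988] rot [-9.0020e+01  2.0000e-02  1.4795e+02] w 0.0526 F [ 0.18 -0.81  0.47] j [ 22.1  19.9 -21.6   0.  -48.5 -54.2]
tool delta [0.0007 0.0008 0.0005]
```

View pics/a18.png

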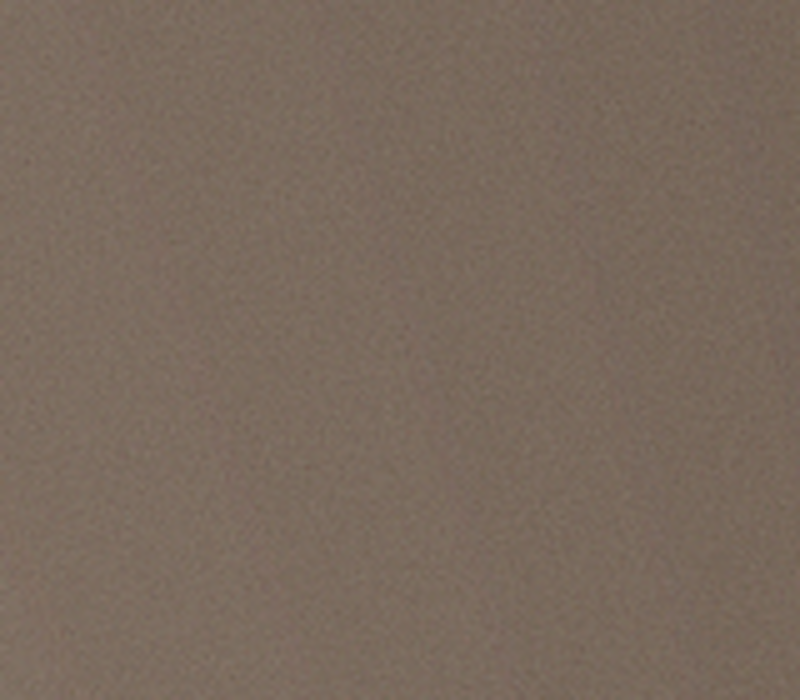

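View pics/b18.png

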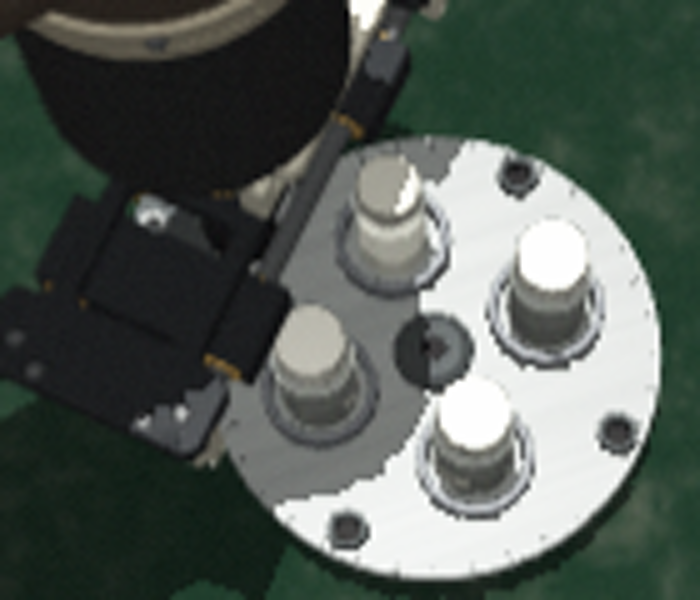

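In the top view every vial stands clear of the gripper. I'm closing on the knob.

Call:
jog_arm --pt "1 0 0 0 0" --pt "1 0 0 0 0" --pt "1 0 0 0 0" --pt "1 0 0 0 0" --pt "1 0 0 0 0" --pt "1 0 0 0 0" --pt "1 0 0 0 0" --pt "1 0 0 0 0" --squeeze 40

```text
time_s: 20.23
tcp_pos: [0.5846, 0.0296, 0.0987]
eef_rot: [-90.0, 0.1, 147.9]
contact_force: [4.0, -3.9, -2.0]
gripper_width: 0.0242
```

```bash
python3 - <<'E'
from h import *
delta([.583,.03,.098])
E
```

```text
t 20.23 tcp [0.5846 0.0296 0.0987] rot [-9.0030e+01  9.0000e-02  1.4794e+02] w 0.0242 F [ 3.98 -3.92 -2.02] j [ 22.1  19.9 -21.5   0.1 -48.5 -54.2]
tool delta [0.0016 0.0007 0.0005]
```

Call:
jog_arm --pt "1 0 -0.002 0 0" --pt "1 0 -0.002 0 0" --pt "1 0 0 0 0" --pt "1 0 0 0 0"

```text
time_s: 20.57
tcp_pos: [0.5846, 0.0296, 0.1022]
eef_rot: [-90.0, 0.1, 147.9]
contact_force: [6.0, -3.9, -6.7]
gripper_width: 0.0246
```

```bash
python3 - <<'E'
from h import *
delta([.583,.03,.098])
E
```

```text
t 20.57 tcp [0.5846 0.0296 0.1022] rot [-9.0020e+01  8.0000e-02  1.4793e+02] w 0.0246 F [ 6.04 -3.89 -6.74] j [ 22.1  19.7 -21.3   0.1 -48.9 -54.2]
tool delta [0.0016 0.0042 0.0005]
```

The force matches the spring (6.7 N at 3.5 mm). I'll carry on up and ease the sideways load.

Call:
jog_arm --pt "1 -0.0005 -0.002 0 0" --pt "1 -0.0005 -0.002 0 0" --pt "1 0 -0.002 0 0" --pt "1 0 -0.002 0 0" --pt "1 0 0 0 0" --pt "1 0 0 0 0"

```text
time_s: 21.07
tcp_pos: [0.5846, 0.0295, 0.1101]
eef_rot: [-90.0, 0.0, 147.9]
contact_force: [4.4, -1.5, -9.4]
gripper_width: 0.0243
```

Call:
jog_arm --pt "1 0 -0.001 0 0" --pt "1 0 -0.001 0 0" --pt "1 0 0 0 0" --pt "1 0 0 0 0"

```text
time_s: 21.4
tcp_pos: [0.5846, 0.0295, 0.112]
eef_rot: [-90.0, 0.0, 147.9]
contact_force: [5.2, -1.3, -10.1]
gripper_width: 0.0247
```

Call:
jog_arm --pt "1 0 -0.001 0 0" --pt "1 0 0 0 0" --pt "1 0 0 0 0"

```text
time_s: 21.65
tcp_pos: [0.5846, 0.0295, 0.1127]
eef_rot: [-90.0, -0.0, 147.9]
contact_force: [5.8, -1.6, -11.1]
gripper_width: 0.0244
```

Call:
jog_arm --pt "1 0 -0.001 0 0" --pt "1 0 0 0 0" --pt "1 0 0 0 0" --pt "1 0 0 0 0" --pt "1 0 0 0 0" --pt "1 0 0 0 0"

```text
time_s: 22.15
tcp_pos: [0.5845, 0.0295, 0.1128]
eef_rot: [-90.0, -0.0, 147.9]
contact_force: [10.2, -1.9, -17.1]
gripper_width: 0.0241
```

```bash
python3 - <<'E'
from h import *
delta([.583,.03,.098])
for n in("scene","top"): grab(n,n+'19')
crop(load('top19'),230,145,370,265,5,'b19')
for k in('top16','top19'):
    pass
E
```

```text
t 22.15 tcp [0.5845 0.0295 0.1128] rot [-8.9980e+01 -3.0000e-02  1.4791e+02] w 0.0241 F [ 10.19  -1.86 -17.14] j [ 22.   19.  -20.6  -0.  -50.4 -54.1]
tool delta [0.0016 0.0148 0.0004]
```

View pics/b19.png

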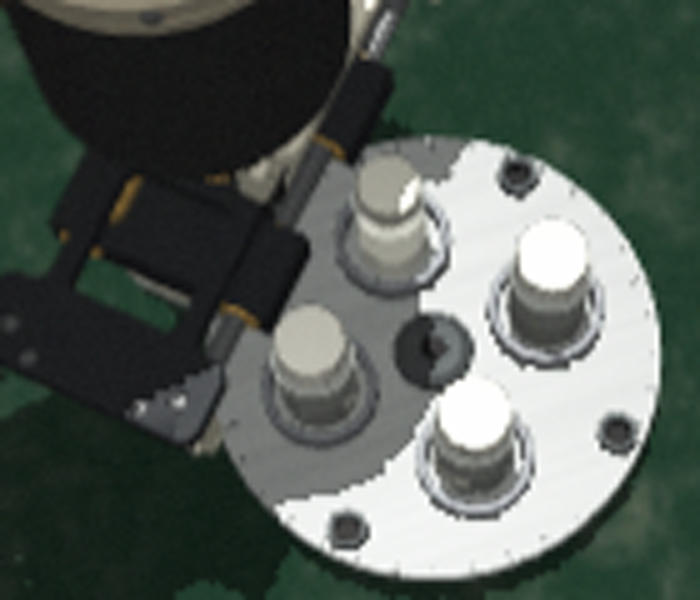

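The plunger is on its stop: the last 1 mm step raised the force from 11 to 17 N with no travel. The disc holes and vials are where they were before the pull. I'll hold a moment to check for slip, then hand in.

Call:
jog_arm --pt "1 0 0 0 0" --pt "1 0 0 0 0" --pt "1 0 0 0 0" --pt "1 0 0 0 0" --pt "1 0 0 0 0" --pt "1 0 0 0 0" --pt "1 0 0 0 0" --pt "1 0 0 0 0"

```text
time_s: 22.92
tcp_pos: [0.5845, 0.0295, 0.1128]
eef_rot: [-90.0, -0.0, 147.9]
contact_force: [10.2, -2.5, -19.1]
gripper_width: 0.0241
```

```bash
python3 - <<'E'
from h import *
from plant import r
delta([.583,.03,.098])
print(r.close_job())
E
```

```text
t 22.92 tcp [0.5845 0.0295 0.1128] rot [-8.9980e+01 -3.0000e-02  1.4792e+02] w 0.0241 F [ 10.2   -2.5  -19.12] j [ 22.   19.  -20.6  -0.  -50.4 -54.1]
tool delta [0.0016 0.0148 0.0004]
the job is handed in; nothing more can be done
None
```

The vial stands cap up in the empty collar, released while the plunger was still home. The gripper is holding the knob fully raised. I handed the job in at 22.9 s; the hand-in reports no verdict.

**What I did:** The tool can only turn about its own axis, so I gripped the vial lightly at the cap end and eased the jaws until it pivoted. It slipped out and came to rest upright on the worktop. I gripped it again, lowered it into the collar and let go. I then gripped the knob at 40 N and pulled it straight up.

**Last checks:**
- **Vial:** its cap measured about 2 mm from the collar centre. It looked upright, and the tool touched nothing after release.
- **Plunger:** it came up about 14 mm, and the spring force rose from 6.7 N at 3.5 mm to 11.1 N at the top. The next 1 mm step moved it only 0.1 mm and took the force to 17 N, so it is on its stop. The pose held for 0.7 s with no slip.
- **Table:** in the last top view the disc's holes and the other vials had not moved.

**Not as expected:**
- **Knob width:** the jaws read 24.1 mm on a knob given as 26 mm. I put this down to soft pads under 40 N, but did not confirm it.
- **Side force:** about 10 N of sideways force remains on the tool.
- **Scene camera:** the arm blocked this view in the pictures I viewed of the set-down over the collar and of the knob grip. Those two steps rest on the top view and the force readings.

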